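Hang the sampling pail on the drip stand by its bail

TASK

The rinsed steel pail has to drip dry: swing its bail up from where it lies flat until it stands upright, with the pail still standing on the bench, then carry the pail by the bail and hang the bail over both prongs of the drip stand's hook, so that the pail hangs level, still and free over the tray. Keep the pail from tipping over and leave the beaker, the vial and the dish where they are.

Things in the scene. Friction and masses are not known exactly. Their poses are not given: they have to be found in the camera images.
- pail: Small open round steel pail, 63 mm tall, 113 mm across the rim, 100 mm across the foot, about 0.35 kg with its bail. Origin at the centre of its underside, z up. The bail turns about the line through the two ears at its own +y and -y sides, 60 mm above the underside. At the start the bail lies flat out over the pail's own -x side, roughly toward the robot.
- bail (a joint): Hinge of the wire bail: 0 = lying flat (level, on its stops) toward the pail's -x, 1.57 = upright, 3.14 = flat toward +x. It swings freely and falls back to flat when let go.
- bail_grip (a point): Centre of the bail's straight cross bar, 105 mm from the hinge line: 48 mm out from the rim and 60 mm above the bench when flat, 165 mm above the pail's underside when upright. The bar runs along the pail's y (also this point's y); wire 6 mm thick; the bail's side arms stand 64 mm either side of the middle.
- drip_stand: Fixed stand: white tray 160 x 84 mm, 10 mm high, a 12 mm rod and a two-pronged steel hook. Origin on the bench straight below the hook's seat, z up. Its own -x is the hook's open front (roughly toward the robot); the rod stands 100 mm behind the seat (+x) and ends 223 mm above the bench. The tray reaches from x = -45 to +115 mm.
- hook_seat (a point): Where the axis of the hung bar rests, midway between the prongs, 215 mm above the bench; axes as the stand's. The prongs are 8 mm bars along x at y = -38 and +38 mm (roll grip and fingers fit between them), lowest at the seat, where their upper side is 212 mm above the bench; behind it they rise 10 mm to a cross bar at x = +100 mm.
- beaker: Bystander: small clear beaker, 46 x 51 mm, 58 mm tall, origin at the centre of its underside.
- vial: Bystander: small vial with a white cap, 25 mm across, 50 mm tall, origin at the centre of its underside.
- dish: Bystander: flat dish, 67 mm across, 16 mm high, origin at the centre of its underside.
- roll_grip: Red plastic roll grip round the middle of the bail's bar, 18 mm thick and 40 mm long; origin at its centre, the same point as bail_grip, y along the bar. It turns easily on the bar, so it can stay pinched (fingers closing across the bar) while the bail swings. A pail held or hung by its bail sways a little after a move and settles in about two seconds.
- hook_tip (a point): Point midway between the two black ball tips (11 mm) of the prongs, 34 mm in front of the seat (-x), 234 mm above the bench (their tops 240 mm). The bail comes in from the front with its bar above the tips and the pail below the prongs, and is then lowered.
Things that resemble listed ones, but are neither listed nor needed, are in the scene too. Leave any purple look-alike of the pail alone.

How it is judged:
On the way:
1. the bail is upright (within 0.3 rad) while the pail still stands on the bench (value of joint bail between 1.27 and 1.87 rad and height (world z) of pail below 0.008 m and angle between pail's own z axis and vertical below 0.12 rad), for 0.1 s.
At the end, for the whole second after the job is handed in: Bail hung on both prongs: bar middle at most 25 mm in front of, 40 mm behind, 20 mm beside, 8 mm below and 12 mm above the hook seat, square to the prongs within 0.35 rad; pail level within 0.2 rad, its foot over 25 mm up, borne by the stand (over 0.8 N), released, slower than 0.12 m/s (x of bail_grip in the frame of hook_seat between -0.025 and 0.04 m and y of bail_grip in the frame of hook_seat between -0.02 and 0.02 m and z of bail_grip in the frame of hook_seat between -0.008 and 0.012 m and angle between the y axis of bail_grip and the y axis of hook_seat, either way round below 0.35 rad and angle between pail's own z axis and vertical below 0.2 rad and height (world z) of pail above 0.025 m and contact force between pail and drip_stand above 0.8 N and linear speed of pail below 0.12 m/s); the robot touches nothing.
It fails at once if the pail tips (more than 0.6 rad) (angle between pail's own z axis and vertical above 0.6 rad).
It fails at once if the beaker, the vial or the dish is pushed away (more than 20 mm) or knocked over (distance of any of beaker, vial, dish from where it was at the start of the episode above 0.02 m or angle between any of beaker, vial, dish's own z axis and vertical above 0.6 rad).
It also fails if it takes over 61 s, if anything falls off the work surface, if the arm or the gripper's body presses on something with over 40 N, if the wrist force passes 120 N, or if a joint passes its speed limit or range.

ROBOT

A 7-joint arm with a two-finger parallel gripper is mounted at the origin on a cart in front of the work surface, level with it; the furniture and walls round the work are solid. World frame = base frame: x ahead of the robot, y to its left, z up, the work surface at z = 0. Lengths are in m, angles in rad, forces in N, time in s.
With the tool pointing down it reaches from about 0.4 to 0.9 m from the base axis. Payload 5.5 kg.
Tool frame: the origin (TCP) lies midway between the tips of the shut fingers; the grasp point (between the pads) lies 19 mm behind it (manip.grip_depth is the distance from the TCP to the grasp point, in m); z points along the fingers, y is the line along which they close (so a half turn about z gives the same grasp; the last joint's range is limited). The gripper opens to 92 mm and grips with 3 to 60 N. Pads are 19 mm wide; open, the fingers measure 130 mm over their backs; the gripper's body (75 mm by 190 mm) begins 47 mm behind the grasp point.
Start: joints at [-0.927, 0.501, -0.427, 1.55, 0.221, 1.138, -0.21], TCP at [0.242, 0.603, 0.227] pointing down, gripper open.
Joint ranges: [-2.88, 2.88], [-0.31, 2.03], [-1.54, 1.56], [0.2, 2.42], [-1.41, 4.55], [0.19, 2.02], [-2.57, 2.57]. Speed limits (rad/s): [2.57, 2.57, 3.14, 3.14, 3.14, 3.14, 3.14].

INTERFACE

Orientations are given as a unit quaternion [x, y, z, w].
In Python, from bench import manip, effector, viewer gives the robot as it stands. Calls block until the motion is done:
- manip.move_pose(position, orientation): joint-space move of the TCP to a pose.
- manip.servo_line(position, ori=None, vel=0.15): straight line of the TCP; ori=None keeps the orientation; vel is the mean speed in m/s.
- manip.movej(angles): joint-space move.
- effector.open_jaws() and effector.close(f_grip=None): open the fingers fully, or close them until they stop; f_grip is the grip in N (None keeps the last).
- manip.sleep(seconds).
- manip.solve_ik(position, orientation): joint angles nearest the present ones, or None.
- viewer.get_image(name): name is "scene" or "top" or "wrist"; returns the picture (480x640x3 uint8, red, green, blue); there is no depth.
- viewer.get_calibration(name): a dict with "vfov" (degrees; the focal length in pixels is half the picture's height over the tangent of half this angle, whatever the lens; pixels are square), "cx", "cy" (the principal point, pixels), "dist_coeffs" ([k1, k2, p1, p2, k3] as OpenCV has them; the pictures are not rectified), "eye" and "attitude" of the camera in the world. Camera axes: x right, y down, z forward; pixel columns grow to the right and rows downward; lengths in m; the calibration is good to about 2 mm. A picture is of the moment at which its call begins: read the wrist's pose just before it. get_calibration takes no time and is no camera call; for the wrist camera it gives the pose at the moment of the call.
A pose or a line that the arm cannot do raises manip.PlanningError and nothing moves.
- manip.hand_in(): hands the job in; it is judged then, once.
Readings, each from a call of its own:
- manip.current_clock(): time.
- manip.current_q(): joint angles.
- manip.current_joint_velocities(): joint speeds.
- manip.current_tau(): joint torques, N m.
- manip.current_tool_pos(): TCP position.
- manip.current_tcp_rot(): TCP orientation.
- manip.current_force(): force on the tool from outside, world axes, zero at the start.
- manip.current_wrist_torque(): the same for the moment, N m.
- manip.current_finger_gap(): finger opening in m.
- manip.current_gripper_force(): force on a finger pad.
Only numpy, scipy, OpenCV 4.12 (cv2) and the standard library are available. Lean on these libraries where they do the work, as an engineer would, in place of code of your own. Each camera call takes 0.05 s, during which the arm holds its last target. There are 200 camera calls.

## Working session

There is one attempt and no reset: what is moved stays moved. The work goes in short steps, each a Python script; the robot and the scene stay as the last script left them, time stands still between calls to the robot, and variables do not carry over. Pictures are saved under pics/ and viewed, at most 10 in all, crops included, and the job is handed in when it is done.

```bash
mkdir -p pics; ls
python3 - <<'E'
from bench import manip, effector, viewer
import cv2
for n in ("scene","top"):
    im=viewer.get_image(n); cv2.imwrite(f"pics/{n}0.png",im[:,:,::-1]); print(n,viewer.get_calibration(n))
print(manip.current_tool_pos(),manip.current_tcp_rot(),manip.current_clock(),manip.grip_depth)
E
```

```text
pics
scene {'vfov': 54.08059490582509, 'cx': 311.20661691366587, 'cy': 236.5070408039635, 'dist_coeffs': array([-0.04742201,  0.        ,  0.        ,  0.        ,  0.        ]), 'eye': array([0.83559928, 0.84349185, 0.91500795]), 'attitude': array([ 0.15619108,  0.89194594, -0.4198282 , -0.06149032])}
top {'vfov': 43.53847561277342, 'cx': 329.2719634483193, 'cy': 240.04228298312216, 'dist_coeffs': array([-0.19674004,  0.        ,  0.        ,  0.        ,  0.        ]), 'eye': array([0.37911721, 0.0045155 , 1.51634512]), 'attitude': array([-0.69511376,  0.71612021, -0.04285577,  0.04639052])}
[0.24137558 0.60284135 0.22576028] [ 1.89226674e-01  9.81933032e-01 -8.61965884e-04 -2.07861594e-04] 0.1 0.0188
```

View pics/scene0.png

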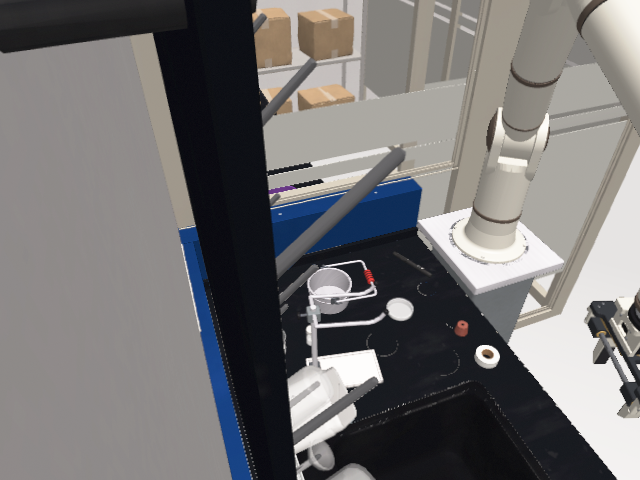

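View pics/top0.png

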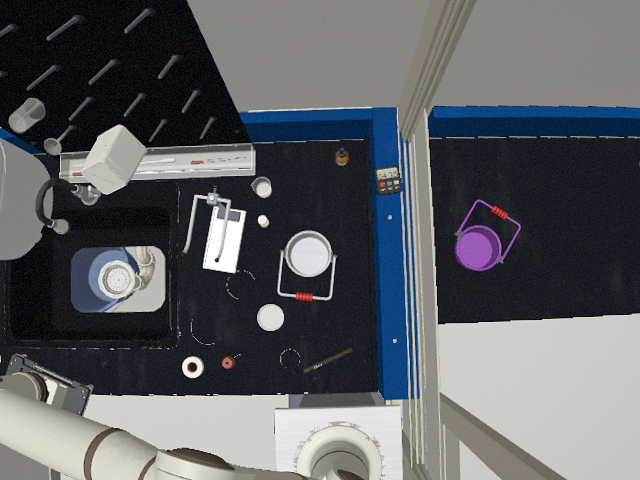

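Both views: my pail is the steel one at top (309,254), red grip at (305,297). Lookalike: the purple pail behind the glass at top (480,247), with red grip (500,212), is to be left alone. The stand's rod is near (212,195), its prong tips are (187,250) and (219,260), and the tray is (224,240). The dish is (270,317), the vial (263,221) and the beaker (262,187). Now one close crop to check.

```bash
cat > h.py <<'E'
import numpy as np, cv2
from scipy.spatial.transform import Rotation as R
from bench import manip, effector, viewer
def K(c): 
    f=240/np.tan(np.radians(c['vfov'])/2); return np.array([[f,0,c['cx']],[0,f,c['cy']],[0,0,1]])
def unproj(c,uv,z):
    p=cv2.undistortPoints(np.array([[uv]],float),K(c),c['dist_coeffs'])[0,0]
    d=R.from_quat(c['attitude']).apply([*p,1]); return c['eye']+d*(z-c['eye'][2])/d[2]
def proj(c,P):
    r=R.from_quat(c['attitude']).inv(); t=-r.apply(c['eye'])
    return cv2.projectPoints(np.array(P,float).reshape(-1,3),r.as_rotvec(),t,K(c),c['dist_coeffs'])[0][:,0]
def down(yaw): # tool z down, tool y (closing) along world direction yaw
    y=np.array([np.cos(yaw),np.sin(yaw),0]); z=np.array([0,0,-1.]); x=np.cross(y,z)
    return R.from_matrix(np.c_[x,y,z]).as_quat()
def centroid(mask):
    n,l,s,c=cv2.connectedComponentsWithStats(mask.astype(np.uint8)); return [(int(s[i,4]),c[i].round(1)) for i in range(1,n) if s[i,4]>15]
E
python3 - <<'E'
from h import *
im=cv2.imread("pics/top0.png"); c=viewer.get_calibration("top")
cv2.imwrite("pics/crop1.png",cv2.resize(im[180:330,165:355],None,fx=4,fy=4,interpolation=cv2.INTER_CUBIC))
b,g,r=[im[:,:,i].astype(int) for i in range(3)]
for a,p in centroid((r>120)&(g<70)&(b<70)):
    print(a,p,unproj(c,p,0.06))
for n,p,z in [("pail rim",(309,254),.063),("dish",(270,317),.016),("vial",(263,221),.05),("beaker",(262,187),.058),("tipL",(187,250),.234),("tipR",(219,260),.234)]:
    print(n,unproj(c,p,z).round(3))
E
```

```text
86 [499.9 212.3] [ 0.62099734 -0.41840681  0.06      ]
40 [304.  293.9] [0.43461269 0.07408883 0.06      ]
41 [303.6 298.6] [0.42327443 0.07534797 0.06      ]
pail rim [0.531 0.059 0.063]
dish [0.381 0.162 0.016]
vial [0.618 0.172 0.05 ]
beaker [0.702 0.172 0.058]
tipL [0.53  0.318 0.234]
tipR [0.506 0.248 0.234]
```

View pics/crop1.png

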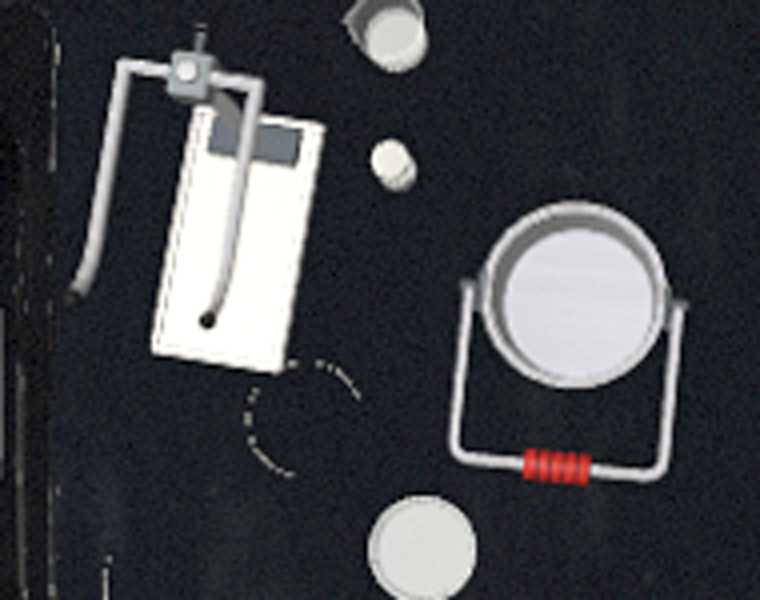

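The crop confirms it: steel pail, rim centre (574,295), ears (470,288) and (683,302), red grip (557,467), and the bail lies toward the robot. Prong ball tips are at (76,297) and (208,320), and the cross bar corners are at (122,67) and (257,85).

Opened vertically, the inner finger would hit the rim. I'll therefore pinch with the tool tilted about 35°, swing along an arc while bringing the tool to vertical, then carry.

```bash
cat >> h.py <<'E'
def tilt(yaw,a,flip=0): # approach leans along +yaw by angle a from straight down; closes in that vertical plane
    h=np.array([np.cos(yaw),np.sin(yaw),0]); k=np.array([0,0,1.])
    z=np.sin(a)*h-np.cos(a)*k; y=(np.cos(a)*h+np.sin(a)*k)*(-1 if flip else 1)
    return R.from_matrix(np.c_[np.cross(y,z),y,z]).as_quat()
def tcp(bar,q,depth): return np.array(bar)+R.from_quat(q).apply([0,0,depth])
E
python3 - <<'E'
from h import *
c=viewer.get_calibration("top")
U=lambda x,y,z: unproj(c,(165+x/4,180+y/4),z)
P=U(574,295,.063);G=U(557,467,.06);E1=U(470,288,.06);E2=U(683,302,.06);b1=U(465,458,.06);b2=U(650,474,.06)
print("P",P,"G",G,np.linalg.norm((P-G)[:2]),"yaws",[np.arctan2(v[1],v[0]) for v in (P-G,)],[np.arctan2(-v[0],v[1]) for v in (E1-E2,b1-b2)],"earmid",(E1+E2)/2)
tL=U(76,297,.234);tR=U(208,320,.234);cL=U(122,67,.222);cR=U(257,85,.222)
print(tL,tR,np.linalg.norm(tL-tR),cL,cR,np.linalg.norm(cL-cR))
d=(cL+cR-tL-tR)/2; print("len",np.linalg.norm(d[:2]),"yaw",np.arctan2(d[1],d[0]),[np.arctan2(-v[0],v[1]) for v in (tL-tR,cL-cR)])
ys=np.arctan2(d[1],d[0]); tip=(tL+tR)/2; seat=tip+.034*np.array([np.cos(ys),np.sin(ys),0]); print("tip",tip,"seat",seat)
h=(P-G)[:2]; yp=np.arctan2(h[1],h[0])
for fl in (0,1):
  for a in (0,20,30,35,40):
    q=tilt(yp,np.radians(a),fl); s=manip.solve_ik(tcp(G,q,.015),q); s2=manip.solve_ik(tcp(G,q,.015-.09),q)
    print(fl,a,None if s is None else np.round(s,2),None if s2 is None else np.round(s2,2))
  for n,bb,y in (("up",[*P[:2],.165],yp),("lift",[*P[:2],.29],yp),("front",[*(tip[:2]-.06*np.array([np.cos(ys),np.sin(ys)])),.275],ys),("seat",[*seat[:2],.215],ys)):
    q=tilt(y,0,fl); s=manip.solve_ik(tcp(bb,q,.015),q); print(fl,n,None if s is None else np.round(s,2))
E
```

```text
P [0.53167725 0.06056056 0.063     ] G [0.42770254 0.07365984 0.06      ] 0.10479662046042654 yaws [np.float64(-0.1253249274389911)] [np.float64(-0.09565970532746558), np.float64(-0.11415165007984257)] earmid [0.53194201 0.05925205 0.06      ]
[0.52043765 0.32512019 0.234     ] [0.50590622 0.25223258 0.234     ] 0.07432204293178417 [0.64931231 0.30247377 0.222     ] [0.63641876 0.22656731 0.222     ] 0.07699373286863175
len 0.1319239703278566 yaw -0.18414322801215263 [np.float64(-0.1967874333282886), np.float64(-0.16825506591674466)]
tip [0.51317194 0.28867639 0.234     ] seat [0.54659711 0.28245084 0.234     ]
0 0 [-0.24  0.39  0.    2.21 -0.    0.53 -0.35] [-0.26  0.22  0.03  2.17 -0.01  0.76 -0.35]
0 20 None None
0 30 None None
0 35 None None
0 40 None None
0 up [-0.2   0.36  0.05  1.92 -0.02  0.86 -0.27]
0 lift [-0.2   0.22  0.04  1.8  -0.01  1.13 -0.28]
0 front [-0.54  0.25 -0.11  1.79  0.03  1.1  -0.84]
0 seat [-0.46  0.43 -0.09  1.68  0.04  1.03 -0.74]
1 0 [ 0.24  0.45 -0.55  2.2   0.42  0.59  2.4 ] [ 0.82  0.55 -1.29  2.14  0.67  0.95  2.17]
1 20 None None
1 30 None None
1 35 None None
1 40 None None
1 up [ 0.77  0.76 -1.3   1.89  0.82  1.15  2.17]
1 lift [ 0.81  0.51 -1.29  1.77  0.52  1.26  2.4 ]
1 front [-0.06  0.32 -0.69  1.77  0.22  1.13  2.13]
1 seat [-0.03  0.52 -0.67  1.66  0.35  1.09  2.16]
```

Run:
```python
from h import *
G=np.array([.4277,.0737,.06]); yp=-.118; P=np.array([.5318,.0600])
p=np.array(manip.current_tool_pos())
manip.servo_line([p[0]+.05,p[1]-.05,.36],vel=.25)
q=tilt(yp,0); manip.move_pose(tcp([G[0],G[1],.26],q,.01),q)
best=0
for a in range(10,26):
    q=tilt(yp,np.radians(a)); s=[manip.solve_ik(tcp(G,q,t),q) for t in (.008,-.022,-.06,-.10)]
    print(a,[None if x is None else np.round([x[4],x[5]],2) for x in s])
im=viewer.get_image("wrist"); cv2.imwrite("pics/w1.png",im[:,:,::-1]); c=viewer.get_calibration("wrist")
b,g,r=im[:,:,2].astype(int),im[:,:,1].astype(int),im[:,:,0].astype(int)
print(c['eye'],[ (a,p,unproj(c,p,.06)) for a,p in centroid(cv2.morphologyEx(((r>100)&(g<80)&(b<80)).astype(np.uint8),cv2.MORPH_CLOSE,np.ones((15,15))))])
print(manip.current_clock(),manip.current_q(),manip.current_tool_pos())
```

```text
10 [array([0.19, 0.33]), array([0.18, 0.41]), array([0.15, 0.51]), array([0.13, 0.62])]
11 [array([0.22, 0.3 ]), array([0.21, 0.39]), array([0.18, 0.49]), array([0.15, 0.6 ])]
12 [array([0.26, 0.28]), array([0.24, 0.36]), array([0.2 , 0.47]), array([0.17, 0.59])]
13 [array([0.3 , 0.26]), array([0.28, 0.34]), array([0.23, 0.45]), array([0.19, 0.57])]
14 [array([0.35, 0.24]), array([0.33, 0.32]), array([0.27, 0.43]), array([0.21, 0.55])]
15 [array([0.41, 0.21]), array([0.38, 0.3 ]), array([0.31, 0.41]), array([0.24, 0.53])]
16 [array([0.81, 0.25]), None, array([0.35, 0.39]), array([0.27, 0.51])]
17 [None, None, None, array([0.3 , 0.49])]
18 [None, None, None, None]
19 [None, None, None, None]
20 [None, None, None, None]
21 [None, None, None, None]
22 [None, None, None, None]
23 [None, None, None, None]
24 [None, None, None, None]
25 [None, None, None, None]
[0.43593837 0.14896925 0.40713899] [(927, array([119.5,  10.4]), array([0.28968586, 0.25644152, 0.06      ])), (959, array([324.4, 220. ]), array([0.42814117, 0.07358961, 0.06      ]))]
2.75 [-2.31170124e-01  5.39138340e-02 -4.22433365e-03  2.04578613e+00
 -9.99723039e-07  1.04128547e+00 -3.50652502e-01] [0.4280867  0.07508134 0.25021689]
```

View pics/w1.png

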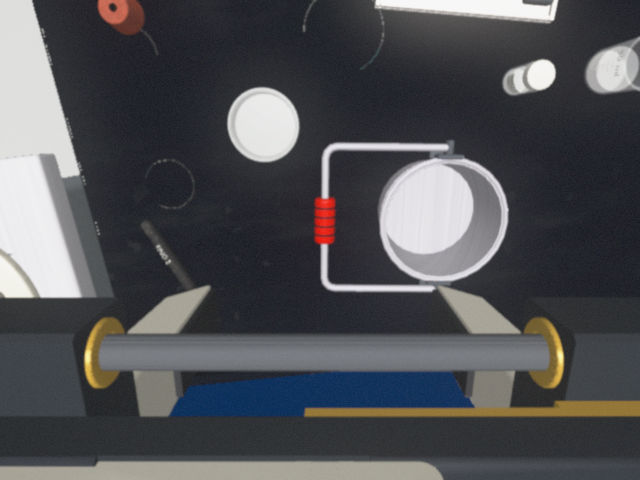

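The wrist view agrees with the top estimate: the grip at (324,220) gives (0.428, 0.0736), with the bar square to the fingers and the rim centre near (443,218). A 15° tilt is feasible. With a shallow 7 mm pinch, the upper finger clears the rim.

Run:
```python
from h import *
G=np.array([.428,.0736,.06]); yp=-.118; a=np.radians(15)
q=tilt(yp,a)
manip.move_pose(tcp(G,q,-.08),q)
manip.servo_line(tcp(G,q,-.02),vel=.12)
f0=np.array(manip.current_force())
manip.servo_line(tcp(G,q,.007),vel=.05)
print("df",np.array(manip.current_force())-f0,manip.current_tool_pos()-tcp(G,q,.007))
effector.close(25); print(manip.current_finger_gap(),manip.current_gripper_force(),np.array(manip.current_force())-f0,manip.current_clock())
for n in ("scene","wrist"): cv2.imwrite(f"pics/{n}_g.png",viewer.get_image(n)[:,:,::-1])
s=cv2.imread("pics/scene_g.png")[200:400,280:500]; w=cv2.imread("pics/wrist_g.png")
cv2.imwrite("pics/g.png",np.hstack([cv2.resize(s,(440,400)),cv2.resize(w,(360,400))]))
```

```text
df [-0.06685066  0.17285123 -0.97821145] [-2.22821745e-04 -2.64220724e-05 -2.75552291e-04]
0.016981682019940565 24.99813973903656 [ 0.2166804  -0.69876404  1.0134354 ] 5.8417
```

View pics/g.png

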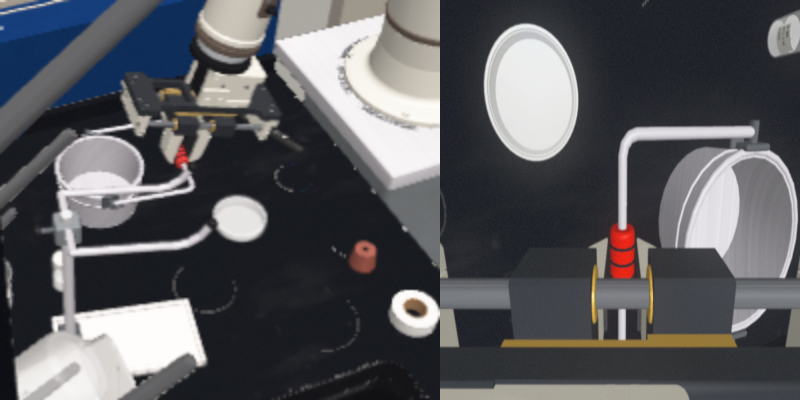

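The roll grip is pinched between the fingers (right panel, about (622,250)), the gap is 17 mm, and the pail is upright and undisturbed. Now the swing.

Run:
```python
from h import *
G=np.array([.428,.0736,.06]); yp=-.118; D=.007
H=G+.105*np.array([np.cos(yp),np.sin(yp),0]); h=np.array([np.cos(yp),np.sin(yp),0])
for t in range(10,91,10):
    th=np.radians(t); a=np.radians(max(0,15-t*.3)); q=tilt(yp,a)
    B=H-.105*np.cos(th)*h+np.array([0,0,.105*np.sin(th)])
    manip.servo_line(tcp(B,q,D),q,vel=.12)
    print(t,np.round(manip.current_force(),1),round(manip.current_finger_gap(),4))
manip.sleep(.4); print(manip.current_clock(),manip.current_tool_pos())
for n in ("scene","top","wrist"): cv2.imwrite(f"pics/{n}_u.png",viewer.get_image(n)[:,:,::-1])
s=cv2.imread("pics/scene_u.png")[200:400,280:500]; w=cv2.imread("pics/wrist_u.png"); t=cv2.imread("pics/top_u.png")[200:340,230:384]
cv2.imwrite("pics/u.png",np.hstack([cv2.resize(s,(280,400)),cv2.resize(t,(260,400)),cv2.resize(w,(260,400))]))
```

```text
10 [ 1.2  0.  -1.3] 0.0171
20 [ 0.1  0.1 -1.2] 0.0172
30 [ 1.1  0.4 -0.2] 0.0175
40 [ 2. -0. -2.] 0.0174
50 [ 1.3  0.5 -0.9] 0.0173
60 [-1.7 -1.1  2.5] 0.0171
70 [-2.2 -1.3  6.2] 0.0175
80 [-2.1 -1.7  9.1] 0.0172
90 [ 0.1 -1.6  7.7] 0.0173
9.0667 [0.53173618 0.06101231 0.15821563]
```

View pics/u.png

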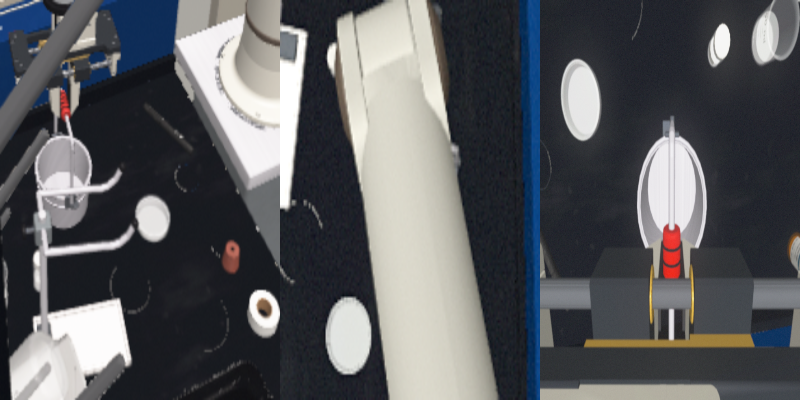

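The bail is upright with the pail still on the bench: bail edge-on above the pail in the wrist panel at about (672,190), and the pail standing in the scene panel at (65,175). Lifting and carrying to the front of the hook.

Run:
```python
from h import *
yp=-.118; ys=-.184; D=.007; S=np.array([.5455,.2826,.215]); d=np.array([np.cos(ys),np.sin(ys),0])
p=np.array(manip.current_tool_pos())
manip.servo_line([p[0],p[1],.285-D],vel=.08)
print("F",np.round(manip.current_force(),1),manip.current_finger_gap())
q=tilt(yp,0); manip.servo_line([.43,.10,.285-D],q,vel=.12)
q=tilt(ys,0); B=S-.10*d; B[2]=.285
manip.servo_line(tcp(B,q,D),q,vel=.12)
manip.sleep(1.5)
print(manip.current_clock(),manip.current_tool_pos(),np.round(manip.current_force(),1))
c=viewer.get_calibration("wrist"); im=viewer.get_image("wrist")[:,:,::-1].copy(); cv2.imwrite("pics/wf_raw.png",im)
n=np.array([-d[1],d[0],0])
pts=[S-.034*d+s*.038*n+[0,0,.019] for s in(1,-1)]+[S+.1*d+s*.038*n+[0,0,.007] for s in(1,-1)]
uv=proj(c,pts); print(uv)
for x in uv: cv2.drawMarker(im,tuple(int(v) for v in x.round()),(0,255,0),0,14,1)
cv2.imwrite("pics/wf.png",im)
s=viewer.get_image("scene")[:,:,::-1]; cv2.imwrite("pics/sf.png",s)
```

```text
F [-0.  -0.2 -2.6] 0.017241757191478777
15.2583 [0.44719335 0.30088984 0.27801697] [ 0.1  0.  -2.4]
[[454.89024899 205.28082938]
 [442.70555171 339.5944908 ]
 [696.76681781 201.33731666]
 [663.93481298 329.15510389]]
```

View pics/wf.png

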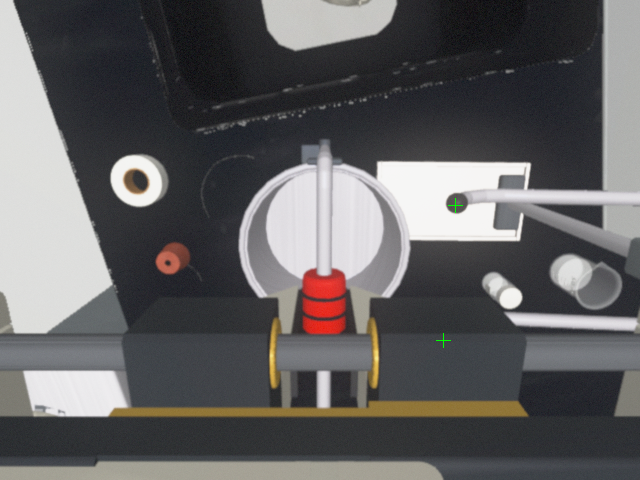

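The left tip is seen at (457,203) against a prediction of (455,205), and the prong runs level in the view, so position and yaw are good. The pail hangs straight below the bar. Moving in, then lowering until the load transfers.

Run:
```python
from h import *
ys=-.184; D=.007; S=np.array([.5455,.2826,.215]); d=np.array([np.cos(ys),np.sin(ys),0]); q=tilt(ys,0)
B=S-.10*d; B[2]=.265; manip.servo_line(tcp(B,q,D),q,vel=.08)
B=S.copy(); B[2]=.265; manip.servo_line(tcp(B,q,D),q,vel=.07)
manip.sleep(1.0); print(np.round(manip.current_force(),1))
for z in (.225,.221,.219,.2175,.216,.215,.214,.213):
    B[2]=z; manip.servo_line(tcp(B,q,D),q,vel=.04); manip.sleep(.15); f=np.array(manip.current_force()); print(z,f.round(1))
    if f[2]>1: break
manip.sleep(.5); print(manip.current_clock(),manip.current_tool_pos())
for n in ("scene","wrist"): cv2.imwrite(f"pics/{n}_h.png",viewer.get_image(n)[:,:,::-1])
s=cv2.imread("pics/scene_h.png")[200:420,260:480]; w=cv2.imread("pics/wrist_h.png")
cv2.imwrite("pics/h.png",np.hstack([cv2.resize(s,(400,400)),cv2.resize(w,(400,400))]))
```

```text
[ 0.2  0.1 -3. ]
0.225 [ 0.2  1.2 -1.9]
0.221 [ 0.3  0.4 -4. ]
0.219 [-0.8  0.5 -2.7]
0.2175 [ 0.4  1.  -3.3]
0.216 [-0.1 -0.6 -3.3]
0.215 [-0.7 -0.6  1.5]
22.1333 [0.54566247 0.28268729 0.20826786]
```

View pics/h.png

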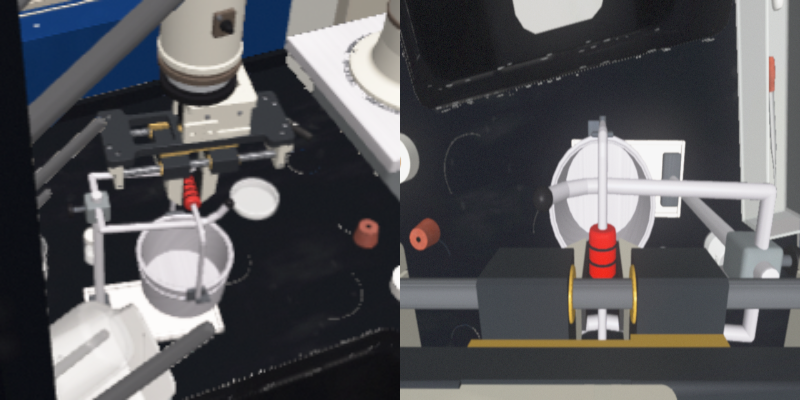

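The load transferred at bar height 0.215, exactly the seat. The bar crosses over the left prong at (602,185), with the pail under the prongs. Releasing and withdrawing upward.

Run:
```python
from h import *
effector.open_jaws(); p=np.array(manip.current_tool_pos())
manip.servo_line(p+[0,0,.04],vel=.06); manip.servo_line(p+[-.02,0,.16],vel=.15); manip.sleep(2)
print(manip.current_clock(),np.round(manip.current_force(),1))
c=viewer.get_calibration("wrist")
for n in ("scene","wrist"): cv2.imwrite(f"pics/{n}_r.png",viewer.get_image(n)[:,:,::-1])
im=cv2.imread("pics/wrist_r.png").astype(int); b,g,r=im[:,:,0],im[:,:,1],im[:,:,2]
for a,p in centroid(cv2.morphologyEx(((r>100)&(g<80)&(b<80)).astype(np.uint8),cv2.MORPH_CLOSE,np.ones((15,15)))): print(a,p,unproj(c,p,.22))
s=cv2.imread("pics/scene_r.png")[200:420,260:480]; w=cv2.imread("pics/wrist_r.png")
cv2.imwrite("pics/r.png",np.hstack([cv2.resize(s,(400,400)),cv2.resize(w,(400,400))]))
```

```text
27.2583 [-0.4  0.7 -0.1]
972 [348.5 223.9] [0.54480095 0.28361458 0.22      ]
552 [135.7 234.5] [0.37889806 0.30584838 0.22      ]
```

View pics/r.png

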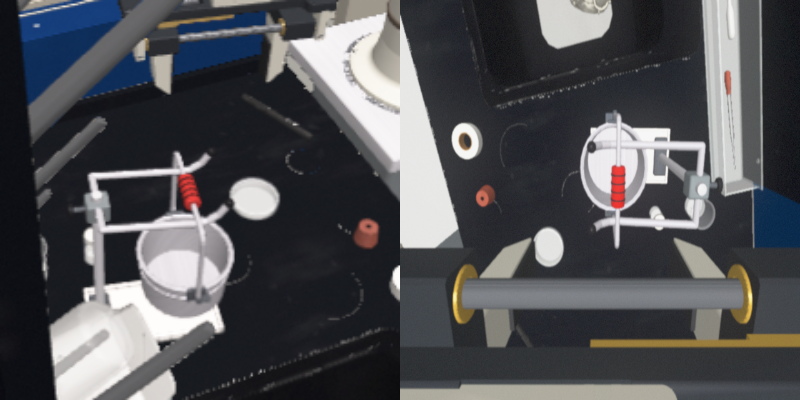

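The bar lies square over both prongs, crossing at (618,146) and (618,224). The grip is at (0.545, 0.284), within about 1 mm of the estimated seat. The pail hangs level and the gripper is clear.

```bash
python3 -c "
from bench import manip
manip.sleep(1); print(manip.hand_in())"
```

```text
the job is handed in; nothing more can be done
None
```

The pail hangs level by its bail on both prongs over the tray, the gripper is clear, and the job was handed in at about 28 s; no verdict was returned.

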